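# Push the parts block home into the bench stop

### The arm

A 7-joint arm with a two-finger parallel gripper is mounted at the origin on a cart in front of the work surface, level with it; the furniture and walls round the work are solid. World frame = base frame: x ahead of the robot, y to its left, z up, the work surface at z = 0. Lengths are in m, angles in rad, forces in N, time in s.
With the tool pointing down it reaches from about 0.35 to 0.9 m from the base axis. Payload 8.1 kg.
Tool frame: the origin (TCP) lies on the centre line of the jaws, within the pads' length; the fingertips stand arm.tips_ahead ahead of it and the grasp point (between the pads) lies 8 mm behind it (arm.tips_ahead is the distance from the TCP to the fingertips, in m); z points along the fingers, y is the direction in which the jaws open and shut (so a half turn about z gives the same grasp; the last joint's range is limited). The gripper opens to 92 mm and grips with 3 to 60 N. Pads are 19 mm wide; open, the fingers measure 130 mm over their backs; the gripper's body (75 mm by 190 mm) begins 47 mm behind the grasp point.
Start: joints at [-1.24, 0.434, 0.025, 1.573, -0.012, 1.134, -0.075], TCP at [0.263, 0.567, 0.238] pointing down, gripper open.
Joint ranges: [-2.62, 2.62], [-0.44, 2.09], [-1.27, 1.32], [0.08, 2.57], [-1.32, 4.46], [0.12, 2], [-2.74, 2.74]. Speed limits (rad/s): [2.22, 2.22, 3.01, 3.01, 3.14, 3.14, 3.14].

### API

Orientations are given as a rotation vector (axis times angle).
In Python, from cell import arm gives the robot as it stands. The module is installed in compiled form; this text tells all that it offers.
- The arm moves only by the tool jog_arm, never from a script. Its argument "moves" is a list of rows, each an object with "twist": the turn, a rotation vector about the tool's x, y, z in units of 10 degrees (1.0 is 10 degrees), a list of three; "xyz": the shift along the tool's x, y, z in units of 60 mm (1.0 is 60 mm), a list of three; "grip": the closure, from -1 (fully open) to 1 (shut). A call has 1 to 5 rows; each row is the pose to reach, as a shift and turn from the pose commanded when the call began, along the tool's axes at that moment; what a row does not reach only later rows make up. A row lasts 1/8 s, in which the tool goes at most 62.5 mm and 10.7 degrees, less where a joint would pass 70% of its speed; a pose out of reach is approached as far as the arm can. A call with a gripper value outside its range is refused whole. The fingers move at their own pace and stop on an object; "force" is the grip in N (left out, the last holds). Time passes only in rows, so rows that repeat a pose let the fingers close. It gives the time, the measured TCP pose, the force and the opening at its end, in the units of the state.
- arm.observe(): the state, without advancing time (a new reading comes with each control period).
- arm.get_image(name): name is "side" or "top"; returns the picture (480x640x3 uint8, blue, green, red); there is no depth.
- arm.camera_params(name): a dict with "mtx" (3x3 intrinsics, pixels), "T" (4x4, takes a point from camera to world coordinates). Camera axes: x right, y down, z forward; pixel columns grow to the right and rows downward; lengths in m; the calibration is good to about 2 mm. A picture is of the moment at which its call begins. camera_params takes no time and is no camera call.
- arm.sign_off(): hands the job in, once; it reports no verdict.
The state is a dict: "clock": time; "joints": joint angles; "dq": joint speeds; "joint_efforts": joint torques, N m; "position": TCP position; "ee_rot": TCP orientation; "force": force on the tool from outside, world axes, zero at the start; "ft_torque": the same for the moment, N m; "width": opening from 0.0 (shut) to 1.0 (fully open).
Only numpy, scipy, OpenCV 4.12 (cv2) and the standard library are available. Lean on these libraries where they do the work, as an engineer would, in place of code of your own. Each camera call takes 0.05 s, during which the arm holds its last target. There are 200 camera calls.

### The job

Push the drilled wooden parts block along the bench into the steel bench stop, until its long side lies flush against the back bar between the two cheeks. Keep the block flat on the bench, do not pick it up, and leave the valve body and the hex nipple beside the stop where they stand.

Things in the scene. Friction and masses are not known exactly. Their poses are not given: they have to be found in the camera images.
- block_center (a point): Drilled wooden parts block: flat board, 100 mm (its x) by 130 mm (its y), 30 mm high, about 0.3 kg (drag 1 to 4 N); six shallow round recesses in the top, two of the far (+x) row filled by fixed brass plugs standing 15 mm proud. This point is its centre, half-way up; z up. It starts 140 to 170 mm out of the stop, 0 to 100 mm to the right (-y) of its centre line, turned up to 0.2 rad.
- stop_home (a point): Fixed dark steel U-shaped stop, 20 mm high, open to its -x (toward the robot). This point: where the block's centre lies when home, 15 mm above the bench; x into the stop, y along the back bar, z up. Bar face 50 mm ahead (+x), bar 192 mm long. Cheeks' inner faces 78 mm to either side; their splayed ends reach 30 mm this side of the point, so the block's front 20 mm stay outside.
- valve_center (a point): Small grey cast valve body, 38 x 46 x 86 mm, standing upright and loose on the bench to the right (-y) of the stop. Its centre, half-way up. To be left alone.
- nipple_center (a point): Small grey hex nipple, 27 x 31 x 37 mm, standing loose on the bench to the right (-y) of the stop, nearer the robot than the valve body. Its centre, half-way up. To be left alone.

How it is judged:
By the outcome, as a careful person would: the job done as asked, in the order asked, and still so for the second after the job is handed in, with the robot touching nothing.
It also fails if it takes over 42 s, if anything falls off the work surface, if the arm or the gripper's body presses on something with over 40 N, if the wrist force passes 120 N, or if a joint passes its speed limit or range.

## Working session

There is one attempt and no reset: what is moved stays moved. The work goes in short steps, Python scripts to look and compute and a tool call to move; the robot and the scene stay as the last step left them, time stands still between calls to the robot, and variables do not carry over. Pictures are saved under pics/ and viewed, about 8 in all and at most 12, crops included, and the job is handed in when it is done.

Besides the shell and the picture viewer there is one more tool, called as name(argument=value, ...) on one line, values as JSON. jog_arm: Moves the arm, as the interface text tells. Its arguments: {"type":"object","properties":{"moves":{"type":"array","items":{"type":"object","properties":{"twist":{"type":"array","items":{"type":"number"}},"xyz":{"type":"array","items":{"type":"number"}},"grip":{"type":"number"}}}},"force":{"type":"number"}},"required":["moves"]}

```bash
mkdir -p pics; python3 - <<'E'
from cell import arm
import cv2, numpy as np
s=arm.observe(); print(s, arm.tips_ahead)
for n in("top","side"):
    cv2.imwrite(f"pics/{n}0.png",arm.get_image(n)); p=arm.camera_params(n); print(n,np.round(p["mtx"],1).tolist(),np.round(p["T"],3).tolist())
E
```

```text
{'clock': 0.0, 'joints': array([-1.2395588 ,  0.4352034 ,  0.02500286,  1.574103  , -0.01159374,
        1.13400305, -0.07513414]), 'dq': array([ 0.00058965, -0.00021566, -0.00042495, -0.00050052, -0.00156569,
        0.00043425, -0.00083062]), 'joint_efforts': array([-1.74560125e-05, -6.67862248e+01,  9.84418429e-01, -3.14453137e+01,
       -6.05593901e-02,  4.30156023e-02,  1.57357817e-04]), 'position': array([0.2625814 , 0.56661533, 0.2369552 ]), 'ee_rot': array([-6.76296796e-01, -3.06775014e+00,  2.45268577e-03]), 'force': array([-0.0484979 ,  0.00279745, -0.79554805]), 'ft_torque': array([-0.01163657, -0.00974722, -0.00439349]), 'width': 1.005339701380194} 0.011
top [[586.9, 0.0, 315.1], [0.0, 586.9, 226.6], [0.0, 0.0, 1.0]] [[0.008, -0.983, 0.182, 0.434], [-0.999, -0.002, 0.035, -0.175], [-0.034, -0.183, -0.983, 0.913], [0.0, 0.0, 0.0, 1.0]]
side [[562.8, 0.0, 320.8], [0.0, 562.8, 226.1], [0.0, 0.0, 1.0]] [[0.989, -0.085, 0.12, 0.495], [-0.147, -0.554, 0.819, -0.887], [-0.003, -0.828, -0.561, 0.534], [0.0, 0.0, 0.0, 1.0]]
```

View pics/top0.png

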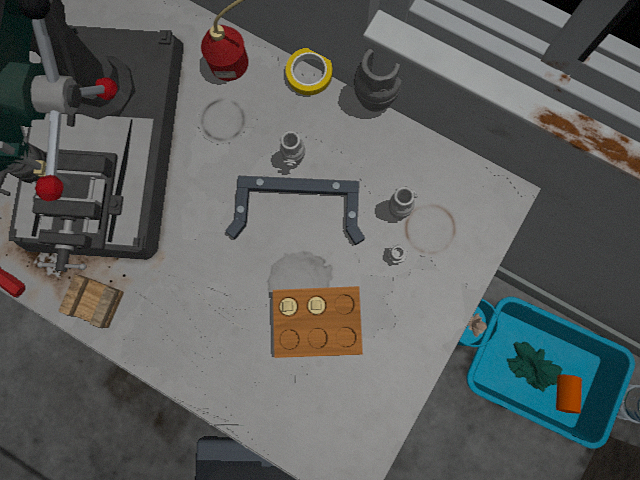

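View pics/side0.png

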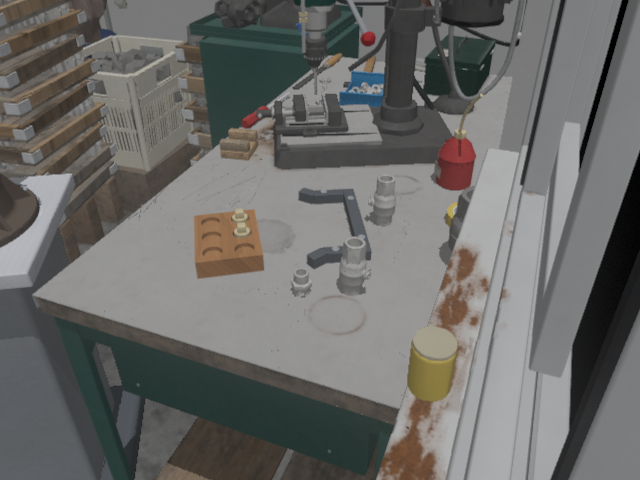

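The top view shows the block at about (273–361, 288–357) and the stop at about (237–360, 178–243). The valve is at (402, 202), the nipple at (397, 254), and the drill press is to the left. The side view agrees. Next I'll measure.

```bash
cat > h.py <<'E'
from cell import arm
import cv2, numpy as np
def ray(n,uv,z):
    p=arm.camera_params(n); uv=np.atleast_2d(np.float64(uv))
    d=np.c_[uv,np.ones(len(uv))]@np.linalg.inv(p["mtx"]).T@p["T"][:3,:3].T; o=p["T"][:3,3]
    return o+d*((z-o[2])/d[:,2])[:,None]
def block(im):
    hsv=cv2.cvtColor(im,cv2.COLOR_BGR2HSV)
    m=cv2.inRange(hsv,(5,90,60),(25,255,255)); m[:, :235]=0; m[:, 450:]=0; m[:150]=0
    m=cv2.morphologyEx(m,cv2.MORPH_CLOSE,np.ones((5,5)))
    c=max(cv2.findContours(m,cv2.RETR_EXTERNAL,cv2.CHAIN_APPROX_NONE)[0],key=cv2.contourArea)
    P=ray("top",c[:,0],0.03)[:,:2]
    (c0,s,a)=cv2.minAreaRect(P.astype(np.float32)); a=(a+45)%90-45
    return np.array(c0),s,np.radians(a),c,P
def stop(im):
    hsv=cv2.cvtColor(im,cv2.COLOR_BGR2HSV)
    m=cv2.inRange(hsv,(95,30,20),(130,255,120)); r=np.zeros_like(m); r[165:255,215:375]=255; m&=r
    c=max(cv2.findContours(m,cv2.RETR_EXTERNAL,cv2.CHAIN_APPROX_NONE)[0],key=cv2.contourArea)
    return c,m
E
python3 - <<'E'
from h import *
im=cv2.imread("pics/top0.png")
c0,s,a,c,P=block(im); print("block",c0,s,a)
ap=cv2.approxPolyDP(c,6,True)[:,0]; print(ap.tolist(),np.round(ray("top",ap,.03)[:,:2],4).tolist())
c,m=stop(im); ap=cv2.approxPolyDP(c,3,True)[:,0]; print(cv2.contourArea(c))
for q,w in zip(ap.tolist(),ray("top",ap,.02)): print(q,np.round(w[:2],4))
for n,q in(("valve",(402,215)),("nipple",(397,262)),("vise",(50,188)),("blockleft",(100,300)),("visefront",(60,270))): print(n,ray("top",q,0.0)[0].round(3))
print(im[185,300],im[210,300],im[330,300])
v=im.copy(); cv2.drawContours(v,[c,block(im)[3]],-1,(0,255,0),1)
cv2.imwrite("pics/c.png",cv2.resize(v[160:380,220:440],None,fx=2.7,fy=2.7,interpolation=0))
E
```

```text
block [ 0.45500606 -0.14672969] (0.10010010004043579, 0.1304273009300232) 0.047124577232303275
[[358, 286], [273, 290], [274, 356], [361, 354]] [[0.5078, -0.2088], [0.5011, -0.0811], [0.4041, -0.0847], [0.4082, -0.2127]]
2317.5
[238, 177] [ 0.6796 -0.0207]
[235, 208] [ 0.6294 -0.0177]
[239, 204] [ 0.6358 -0.0237]
[245, 211] [ 0.6246 -0.0335]
[240, 214] [ 0.6199 -0.0258]
[235, 210] [ 0.6262 -0.0178]
[235, 219] [ 0.6119 -0.0182]
[226, 229] [ 0.596  -0.0047]
[233, 237] [ 0.5834 -0.0161]
[245, 225] [ 0.6024 -0.0342]
[247, 191] [ 0.6568 -0.0357]
[271, 191] [ 0.6568 -0.0736]
[275, 186] [ 0.6649 -0.0797]
[279, 191] [ 0.6568 -0.0862]
[293, 192] [ 0.6552 -0.1082]
[346, 191] [ 0.6568 -0.1912]
[346, 231] [ 0.5933 -0.1911]
[356, 244] [ 0.573  -0.2064]
[363, 239] [ 0.5808 -0.2172]
[356, 226] [ 0.6011 -0.2065]
[356, 181] [ 0.6729 -0.2068]
valve [ 0.623 -0.28   0.   ]
nipple [ 0.548 -0.271  0.   ]
vise [0.667 0.29  0.   ]
blockleft [0.486 0.194 0.   ]
visefront [0.533 0.261 0.   ]
[79 71 68] [136 138 139] [ 47  94 144]
```

View pics/c.png

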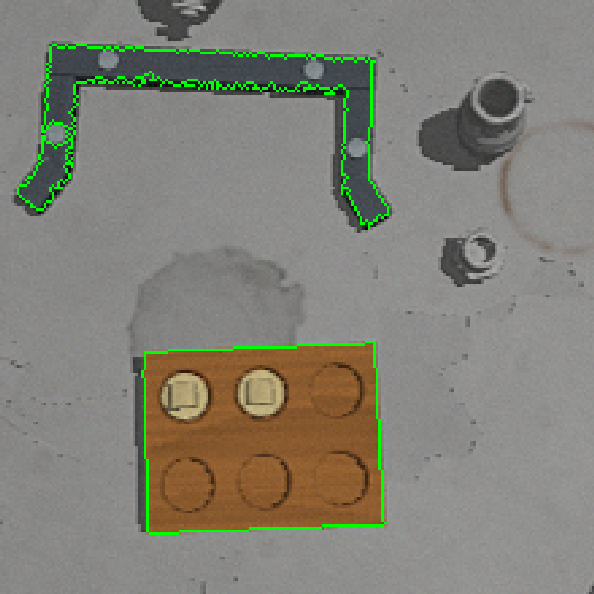

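The contours fit well and the sizes match: the block measures 100×130 and the cheek gap 156. The plan has two pushes:
1. Push the block's right face to the left with the two fingers, to line it up with the stop.
2. Push its rear face into the stop.

```bash
cat >> h.py <<'E'
from scipy.spatial.transform import Rotation as R
def go(pos,yaw):  # yaw: world direction (deg) of tool y, tool pointing down
    s=arm.observe(); R0=R.from_rotvec(s["ee_rot"]); y=np.radians(yaw)
    Y=np.array([np.cos(y),np.sin(y),0]); Z=np.array([0,0,-1.]); T=R.from_matrix(np.c_[np.cross(Y,Z),Y,Z])
    print("t",s["clock"],"pos",s["position"].round(4),"F",s["force"].round(1))
    print("xyz",(R0.inv().apply(np.array(pos)-s["position"])/.06).round(3),"twist",(np.degrees((R0.inv()*T).as_rotvec())/10).round(3))
E
python3 - <<'E'
from h import *
im=cv2.imread("pics/top0.png")
c,m=stop(im)
# upper (back) edge and outer/inner cheek lines
col=np.arange(245,352); up=np.array([[x,np.flatnonzero(m[:,x])[0]] for x in col]); lo=np.array([[x,np.flatnonzero(m[:200,x])[-1]+1] for x in np.arange(250,344)])
for n,q,z in(("back",up,.02),("front",lo,.02),("front z0",lo,0)):
    w=ray("top",q,z)[:,:2]; l=cv2.fitLine(w.astype(np.float32),cv2.DIST_HUBER,0,.01,.01).ravel(); print(n,l, "yaw",-l[0]/l[1])
rows=np.arange(195,218)
for f,n in((lambda r:np.flatnonzero(m[r,:300])[-1]+1,"innerL"),(lambda r:300+np.flatnonzero(m[r,300:])[0],"innerR"),(lambda r:np.flatnonzero(m[r])[-1]+1,"outerR")):
    w=ray("top",[[f(r),r] for r in rows],.02)[:,:2]; l=cv2.fitLine(w.astype(np.float32),cv2.DIST_HUBER,0,.01,.01).ravel(); print(n,l,"yaw",l[1]/l[0])
go((.35,.1,.24),-2)
E
```

```text
back [ 0.04679456  0.9989045   0.6763667  -0.11629045] yaw -0.04684588
front [ 0.05042329  0.9987279   0.6558176  -0.09458839] yaw -0.05048751
front z0 [ 0.05042353  0.9987279   0.6607799  -0.09277699] yaw -0.05048775
innerL [ 0.99956393 -0.02952946  0.6304241  -0.03712252] yaw -0.029542346
innerR [ 0.9999008  -0.01408269  0.6400999  -0.19286928] yaw -0.014084091
outerR [ 0.9981318  -0.06109698  0.635823   -0.20917392] yaw -0.061211336
t 0.1 pos [0.2626 0.5667 0.2371] F [ 0.2 -0.   0.8]
xyz [-4.592 -6.445 -0.04 ] twist [-6.000e-03  5.000e-03  6.714e+00]
```

jog_arm(moves=[{"xyz": [-4.6,-6.4,0],"twist": [0,0,5],"grip": -0.1},{"xyz": [-4.6,-6.4,0],"twist": [0,0,5],"grip": -0.1},{"xyz": [-4.6,-6.4,0],"twist": [0,0,5],"grip": -0.1},{"xyz": [-4.6,-6.4,0],"twist": [0,0,5],"grip": -0.1},{"xyz": [-4.6,-6.4,0],"twist": [0,0,5],"grip": -0.1}], force=20)

```text
clock: 0.72
position: [0.3215, 0.2581, 0.2376]
ee_rot: [-1.916, -2.49, -0.0]
force: [2.8, -0.4, 1.0]
width: 0.557
```

```bash
python3 -c "
from h import *
go((.445,-.255,.15),-2.7)"
```

```text
t 0.725 pos [0.3215 0.2581 0.2376] F [ 2.8 -0.4  1. ]
xyz [-8.793 -0.203  1.458] twist [-0.000e+00 -1.000e-03  1.755e+00]
```

jog_arm(moves=[{"xyz": [-8.8,-0.2,1.4],"twist": [0,0,1.75],"grip": -0.1},{"xyz": [-8.8,-0.2,1.4],"twist": [0,0,1.75],"grip": -0.1},{"xyz": [-8.8,-0.2,1.4],"twist": [0,0,1.75],"grip": -0.1},{"xyz": [-8.8,-0.2,1.4],"twist": [0,0,1.75],"grip": -0.1},{"xyz": [-8.8,-0.2,1.4],"twist": [0,0,1.75],"grip": -0.1}])

```text
clock: 1.35
position: [0.3955, -0.0412, 0.1886]
ee_rot: [2.266, 2.176, 0.002]
force: [1.1, 1.0, -0.7]
width: 0.55
```

```bash
python3 -c "
from h import *
go((.445,-.255,.12),-2.7)"
```

```text
t 1.35 pos [ 0.3955 -0.0412  0.1886] F [ 1.1  1.  -0.7]
xyz [-3.527  0.968  1.141] twist [ 0.005 -0.003  0.038]
```

jog_arm(moves=[{"xyz": [-3.4,0.9,1.0],"twist": [0,0,0],"grip": -0.1},{"xyz": [-3.4,0.9,1.0],"twist": [0,0,0],"grip": -0.1},{"xyz": [-3.4,0.9,1.0],"twist": [0,0,0],"grip": -0.1},{"xyz": [-3.4,0.9,1.0],"twist": [0,0,0],"grip": -0.1},{"xyz": [-3.4,0.9,1.0],"twist": [0,0,0],"grip": -0.1}])

```text
clock: 1.98
position: [0.4402, -0.2481, 0.1279]
ee_rot: [-2.271, -2.17, 0.003]
force: [0.5, 1.5, -0.2]
width: 0.55
```

```bash
python3 -c "
from h import *
go((.445,-.250,.02),-2.7)"
```

```text
t 1.975 pos [ 0.4402 -0.2481  0.1279] F [ 0.5  1.5 -0.2]
xyz [-0.026  0.085  1.797] twist [-0.009  0.008  0.01 ]
```

jog_arm(moves=[{"xyz": [0,0.1,0.8],"twist": [0,0,0],"grip": -0.1},{"xyz": [0,0.1,1.4],"twist": [0,0,0],"grip": -0.1},{"xyz": [0,0.1,1.75],"twist": [0,0,0],"grip": -0.1},{"xyz": [0,0.1,1.75],"twist": [0,0,0],"grip": -0.1},{"xyz": [0,0.1,1.75],"twist": [0,0,0],"grip": -0.1}])

```text
clock: 2.6
position: [0.4474, -0.2454, 0.0245]
ee_rot: [2.266, 2.175, 0.001]
force: [0.3, -0.3, 0.4]
width: 0.55
```

```bash
python3 -c "
from h import *
go((.445,-.235,.02),-2.7)
cv2.imwrite('pics/top1.png',arm.get_image('top')); cv2.imwrite('pics/side1.png',arm.get_image('side')[150:400,130:430].repeat(2,0).repeat(2,1))"
```

```text
t 2.6 pos [ 0.4474 -0.2454  0.0245] F [ 0.3 -0.3  0.4]
xyz [ 0.171 -0.047  0.076] twist [ 0.005 -0.     0.038]
```

View pics/side1.png

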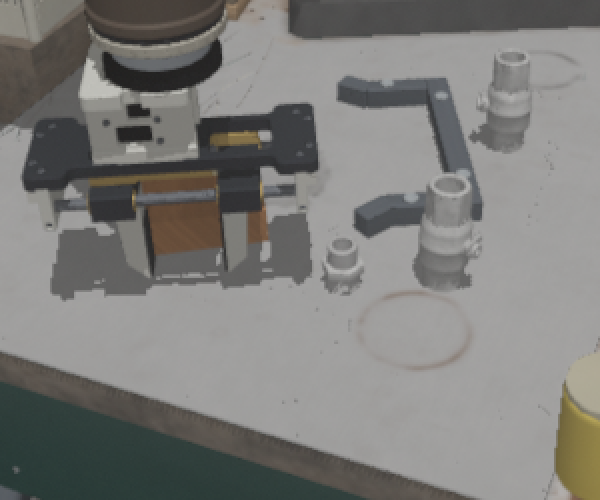

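The side view shows both fingers standing beside the block's right face, clear of the nipple at about (342, 262) in the crop. I'll push left.

jog_arm(moves=[{"xyz": [0.15,0,0.05],"twist": [0,0,0],"grip": -0.1},{"xyz": [0.3,0,0.05],"twist": [0,0,0],"grip": -0.1},{"xyz": [0.4,0,0.05],"twist": [0,0,0],"grip": -0.1},{"xyz": [0.5,0,0.05],"twist": [0,0,0],"grip": -0.1},{"xyz": [0.6,0,0.05],"twist": [0,0,0],"grip": -0.1}])

```text
clock: 3.32
position: [0.4483, -0.2097, 0.0207]
ee_rot: [2.267, 2.175, -0.0]
force: [0.0, -2.7, 0.2]
width: 0.548
```

jog_arm(moves=[{"xyz": [0.1,0,0],"twist": [0,0,0],"grip": -0.1},{"xyz": [0.2,0,0],"twist": [0,0,0],"grip": -0.1},{"xyz": [0.3,0,0],"twist": [0,0,0],"grip": -0.1},{"xyz": [0.4,0,0],"twist": [0,0,0],"grip": -0.1},{"xyz": [0.4,0,0],"twist": [0,0,0],"grip": -0.1}])

```text
clock: 3.95
position: [0.4494, -0.1848, 0.0205]
ee_rot: [-2.265, -2.176, -0.001]
force: [0.4, 0.2, 0.7]
width: 0.55
```

```bash
python3 -c "
from h import *
go((.445,-.181,.02),-2.7)
im=arm.get_image('top');cv2.imwrite('pics/top2.png',im[150:400,200:460].repeat(2,0).repeat(2,1))"
```

```text
t 3.95 pos [ 0.4494 -0.1848  0.0205] F [0.4 0.2 0.7]
xyz [ 0.06  -0.075  0.009] twist [-0.002 -0.005  0.04 ]
```

View pics/top2.png

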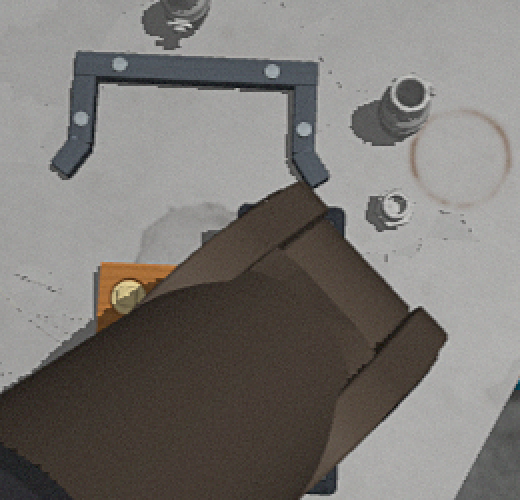

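The arm hides most of the block. Its front-left corner now shows at about (248, 282). I'll back off, lift, swing behind the block and turn the tool a quarter turn, then look again.

jog_arm(moves=[{"xyz": [-0.3,0,0],"twist": [0,0,0],"grip": 0.2},{"xyz": [-0.6,0,-0.6],"twist": [0,0,0],"grip": 0.2},{"xyz": [-0.6,-0.6,-1.6],"twist": [0,0,-1],"grip": 0.2},{"xyz": [-0.5,-1.4,-1.8],"twist": [0,0,-2],"grip": 0.2},{"xyz": [-0.3,-1.7,-1.8],"twist": [0,0,-3],"grip": 0.2}])

```text
clock: 4.62
position: [0.3443, -0.1994, 0.1296]
ee_rot: [1.621, 2.691, 0.002]
force: [0.4, 1.3, 0.8]
width: 0.403
```

```bash
python3 -c "
from h import *
im=arm.get_image('top');cv2.imwrite('pics/top3.png',im[150:400,200:460].repeat(2,0).repeat(2,1))
print(ray('top',[[249,282]],.03), arm.observe()['joints'].round(2))
go((.36,-.11,.13),87.3)
go((.36,-.11,.13),-92.7)"
```

```text
[[ 0.51291718 -0.04450384  0.03      ]] [-0.09  0.23  0.58  2.27 -0.2   0.7   1.12]
t 4.675 pos [ 0.3425 -0.1975  0.1288] F [-4.5  1.8 -1. ]
xyz [ 1.144  0.95  -0.016] twist [ 0.01  -0.017 -5.891]
t 4.675 pos [ 0.3425 -0.1975  0.1288] F [-4.5  1.8 -1. ]
xyz [ 1.144  0.95  -0.016] twist [-2.0000e-02 -1.2000e-02  1.2109e+01]
```

jog_arm(moves=[{"xyz": [0.4,0.3,0],"twist": [0,0,-1],"grip": 0.2},{"xyz": [0.8,0.6,0],"twist": [0,0,-2],"grip": 0.2},{"xyz": [1.1,0.9,0],"twist": [0,0,-3],"grip": 0.2},{"xyz": [1.1,0.9,0],"twist": [0,0,-4],"grip": 0.2},{"xyz": [1.1,0.9,0],"twist": [0,0,-5],"grip": 0.2}])

```text
clock: 5.3
position: [0.3642, -0.1155, 0.1285]
ee_rot: [-0.33, -3.124, -0.001]
force: [-0.0, -0.4, -0.0]
width: 0.401
```

jog_arm(moves=[{"xyz": [0,0,0],"twist": [0,0,-0.9],"grip": 0.2},{"xyz": [0,0,0],"twist": [0,0,-0.9],"grip": 0.2}])

```text
clock: 5.55
position: [0.364, -0.116, 0.1285]
ee_rot: [-0.096, -3.14, -0.001]
force: [0.3, 0.4, 0.2]
width: 0.399
```

```bash
python3 -c "
from h import *
im=arm.get_image('top');cv2.imwrite('pics/top4.png',im[150:420,200:460].repeat(2,0).repeat(2,1))
print(arm.observe()['joints'].round(2),arm.observe()['width'])
go((.375,-.104,.02),87.3)"
```

```text
[-0.11  0.19  0.33  2.28 -0.1   0.68  1.79] 0.397984119237398
t 5.6 pos [ 0.364  -0.1161  0.1285] F [1.4 1.5 0.6]
xyz [-0.172  0.212  1.808] twist [ 0.002 -0.003 -0.092]
```

View pics/top4.png

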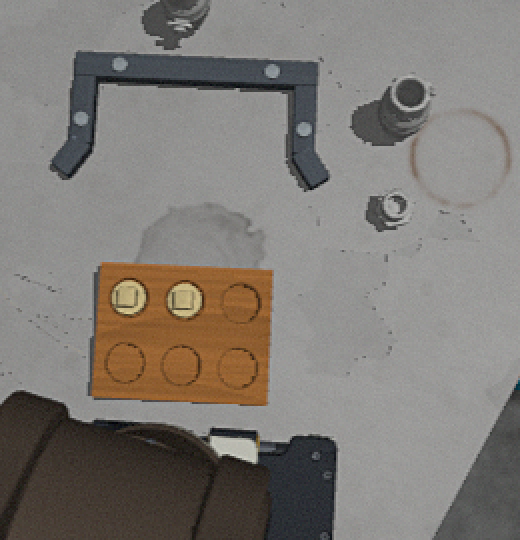

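The whole block is now in view and squared up with the stop: corners at about (98, 264), (272, 270), (267, 404) and (92, 397) in the crop. I'll measure it.

```bash
cat >> h.py <<'E'
YAW=-.047; HOME=np.array([.607,-.1134])
def rel(c0,a):
    X=np.array([np.cos(YAW),np.sin(YAW)]); d=c0-HOME
    return "stopframe mm %.1f %.1f yaw err %.3f"%(1e3*d@X,1e3*d@[-X[1],X[0]],a-YAW)
E
python3 -c "
from h import *
c0,s,a,c,P=block(arm.get_image('top')); print(c0,s,a,rel(c0,a))"
```

```text
[ 0.4625029  -0.10856676] (0.13013939559459686, 0.10037826001644135) -0.041579534625243636 stopframe mm -144.6 -2.0 yaw err 0.005
```

The block is aligned to within 2 mm and 0.005 rad. I'll lower the tool behind it and push.

jog_arm(moves=[{"xyz": [-0.17,0.2,0.6],"twist": [0,0,-0.09],"grip": 0.2},{"xyz": [-0.17,0.2,1.2],"twist": [0,0,-0.09],"grip": 0.2},{"xyz": [-0.17,0.2,1.75],"twist": [0,0,-0.09],"grip": 0.2},{"xyz": [-0.17,0.2,1.78],"twist": [0,0,-0.09],"grip": 0.2},{"xyz": [-0.17,0.2,1.78],"twist": [0,0,-0.09],"grip": 0.2}])

```text
clock: 6.28
position: [0.375, -0.1048, 0.0224]
ee_rot: [-0.07, -3.141, 0.0]
force: [-0.7, 0.3, 0.5]
width: 0.402
```

```bash
python3 -c "
from h import *
go((.545,-.1105,.02),87.3);print(arm.observe()['width'])"
```

```text
t 6.275 pos [ 0.375  -0.1048  0.0224] F [-0.7  0.3  0.5]
xyz [-2.835  0.032  0.039] twist [-0.    -0.001  0.014]
0.4016657175158991
```

jog_arm(moves=[{"xyz": [-0.25,0,0.03],"twist": [0,0,0],"grip": 0.2},{"xyz": [-0.4,0,0.03],"twist": [0,0,0],"grip": 0.2},{"xyz": [-0.55,0,0.03],"twist": [0,0,0],"grip": 0.2},{"xyz": [-0.75,0.01,0.03],"twist": [0,0,0],"grip": 0.2},{"xyz": [-0.95,0.01,0.03],"twist": [0,0,0],"grip": 0.2}])

```text
clock: 6.9
position: [0.4324, -0.1065, 0.02]
ee_rot: [-0.067, -3.141, -0.0]
force: [-3.5, 1.4, 2.1]
width: 0.398
```

jog_arm(moves=[{"xyz": [-0.2,0,0],"twist": [0,0,0],"grip": 0.2},{"xyz": [-0.4,0,0],"twist": [0,0,0],"grip": 0.2},{"xyz": [-0.6,0,0],"twist": [0,0,0],"grip": 0.2},{"xyz": [-0.75,0,0],"twist": [0,0,0],"grip": 0.2},{"xyz": [-0.9,0,0],"twist": [0,0,0],"grip": 0.2}])

```text
clock: 7.52
position: [0.4861, -0.1089, 0.02]
ee_rot: [-0.067, -3.14, -0.0]
force: [-4.0, -0.0, 2.2]
width: 0.4
```

```bash
python3 -c "
from h import *
im=arm.get_image('top');cv2.imwrite('pics/top5.png',im[150:420,200:460].repeat(2,0).repeat(2,1))
go((.545,-.1105,.02),87.3)"
```

```text
t 7.575 pos [ 0.4878 -0.1089  0.0201] F [ 1.   0.3 -0. ]
xyz [-0.954  0.015  0.004] twist [-0.001  0.009  0.026]
```

View pics/top5.png

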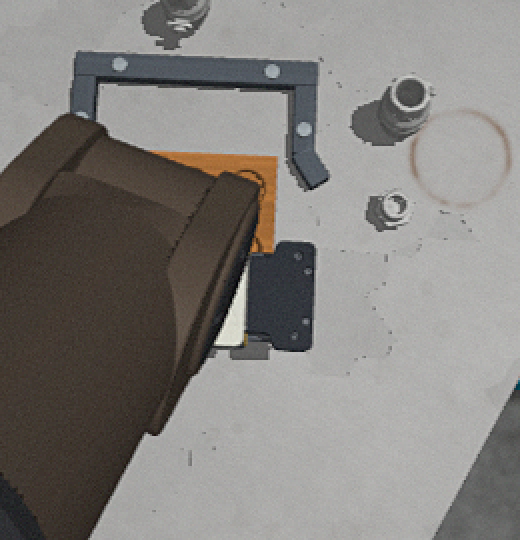

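The block is entering between the cheeks. Its right edge at crop column 276 clears the right cheek at about 291. I'll continue and slow down toward contact.

jog_arm(moves=[{"xyz": [-0.15,0,0],"twist": [0,0,0],"grip": 0.2},{"xyz": [-0.3,0,0],"twist": [0,0,0],"grip": 0.2},{"xyz": [-0.45,0,0],"twist": [0,0,0],"grip": 0.2},{"xyz": [-0.6,0,0],"twist": [0,0,0],"grip": 0.2},{"xyz": [-0.72,0,0],"twist": [0,0,0],"grip": 0.2}])

```text
clock: 8.2
position: [0.5295, -0.1107, 0.02]
ee_rot: [0.067, 3.141, 0.0]
force: [-3.4, -0.2, 2.5]
width: 0.398
```

jog_arm(moves=[{"xyz": [-0.04,0,0],"twist": [0,0,0],"grip": 0.2},{"xyz": [-0.08,0,0],"twist": [0,0,0],"grip": 0.2},{"xyz": [-0.11,0,0],"twist": [0,0,0],"grip": 0.2}])

```text
clock: 8.57
position: [0.5356, -0.111, 0.02]
ee_rot: [0.068, 3.141, -0.0]
force: [-2.0, 0.2, -1.1]
width: 0.4
```

jog_arm(moves=[{"xyz": [-0.03,0,0],"twist": [0,0,0],"grip": 0.2},{"xyz": [-0.06,0,0],"twist": [0,0,0],"grip": 0.2},{"xyz": [-0.09,0,0],"twist": [0,0,0],"grip": 0.2}])

```text
clock: 8.95
position: [0.541, -0.1112, 0.02]
ee_rot: [0.067, 3.141, 0.0]
force: [-1.4, -0.3, -0.7]
width: 0.399
```

jog_arm(moves=[{"xyz": [-0.03,0,0],"twist": [0,0,0],"grip": 0.2},{"xyz": [-0.06,0,0],"twist": [0,0,0],"grip": 0.2}])

```text
clock: 9.2
position: [0.5446, -0.1114, 0.02]
ee_rot: [0.067, 3.141, 0.0]
force: [-1.9, 0.2, 0.6]
width: 0.4
```

jog_arm(moves=[{"xyz": [-0.03,0,0],"twist": [0,0,0],"grip": 0.2},{"xyz": [-0.06,0,0],"twist": [0,0,0],"grip": 0.2}])

```text
clock: 9.45
position: [0.545, -0.1113, 0.0197]
ee_rot: [-0.068, -3.135, -0.002]
force: [-14.1, -0.2, 10.4]
width: 0.399
```

```bash
python3 -c "
from h import *
im=arm.get_image('top');cv2.imwrite('pics/top6.png',im[150:350,200:440].repeat(3,0).repeat(3,1)[:600])
s=arm.observe();print(s['force'],s['position'])"
```

```text
[-11.09752548   1.61121705   8.01701567] [ 0.54502552 -0.11130047  0.01964532]
```

View pics/top6.png

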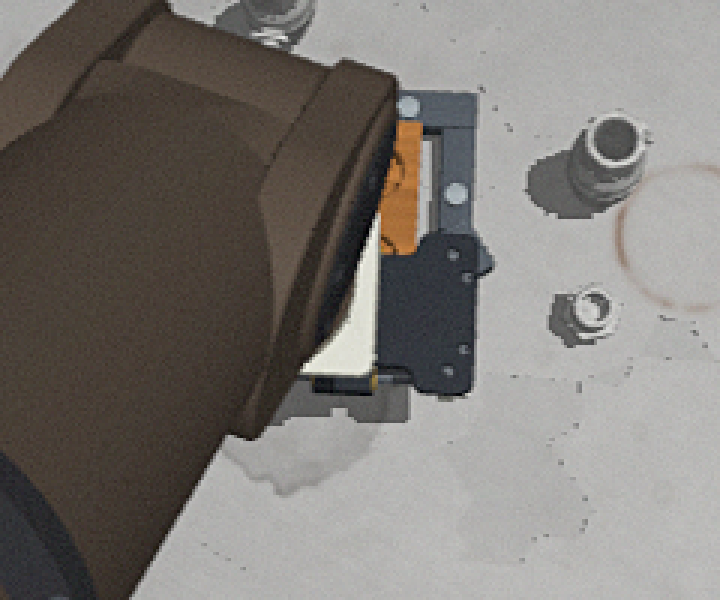

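The block has reached the bar: 14 N at x = 0.545. I'll back off, shut the fingers, and push once at mid-face so the long side can swing flush.

jog_arm(moves=[{"xyz": [0.2,0,0],"twist": [0,0,0],"grip": 1},{"xyz": [0.45,0,0],"twist": [0,0,0],"grip": 1},{"xyz": [0.5,0,0],"twist": [0,0,0],"grip": 1},{"xyz": [0.5,0,0],"twist": [0,0,0],"grip": 1},{"xyz": [0.5,0,0],"twist": [0,0,0],"grip": 1}])

```text
clock: 10.12
position: [0.5188, -0.1102, 0.0202]
ee_rot: [0.067, 3.14, -0.0]
force: [0.5, 0.0, 0.2]
width: 0.006
```

jog_arm(moves=[{"xyz": [-0.2,0,0],"twist": [0,0,0],"grip": 1},{"xyz": [-0.35,0,0],"twist": [0,0,0],"grip": 1},{"xyz": [-0.42,0,0],"twist": [0,0,0],"grip": 1},{"xyz": [-0.46,0,0],"twist": [0,0,0],"grip": 1},{"xyz": [-0.49,0,0],"twist": [0,0,0],"grip": 1}])

```text
clock: 10.75
position: [0.545, -0.1114, 0.0195]
ee_rot: [-0.068, -3.136, -0.001]
force: [-10.9, 1.0, 6.4]
width: 0.003
```

jog_arm(moves=[{"xyz": [-0.02,0,0],"twist": [0,0,0],"grip": 1},{"xyz": [-0.04,0,0],"twist": [0,0,0],"grip": 1}])

```text
clock: 11.0
position: [0.5451, -0.1113, 0.0193]
ee_rot: [-0.068, -3.132, -0.002]
force: [-15.6, 1.6, 12.0]
width: 0.004
```

jog_arm(moves=[{"xyz": [0.3,0,0],"twist": [0,0,0],"grip": 1},{"xyz": [0.8,0,-0.2],"twist": [0,0,0],"grip": 1},{"xyz": [1.7,0,-1],"twist": [0,0,0],"grip": 1},{"xyz": [2.4,0,-1.7],"twist": [0,0,0],"grip": 1},{"xyz": [2.8,0,-1.8],"twist": [0,0,0],"grip": 1}])

```text
clock: 11.62
position: [0.3811, -0.1046, 0.1299]
ee_rot: [0.068, 3.138, 0.001]
force: [0.8, 0.2, -1.2]
width: 0.006
```

```bash
python3 -c "
from h import *
im=arm.get_image('top');cv2.imwrite('pics/full7.png',im);cv2.imwrite('pics/top7.png',cv2.resize(im[160:280,220:420],None,fx=4,fy=4,interpolation=cv2.INTER_CUBIC))
im2=arm.get_image('side');cv2.imwrite('pics/side7.png',cv2.resize(im2[160:310,220:420],None,fx=4,fy=4,interpolation=cv2.INTER_CUBIC))
c0,s,a,c,P=block(im); print(c0,s,a,rel(c0,a)); print(arm.observe()['position'])"
```

```text
[ 0.60663676 -0.11432268] (0.13099727034568787, 0.10422170907258987) -0.046585744842374585 stopframe mm -0.3 -0.9 yaw err 0.000
[ 0.37954838 -0.10427312  0.12909641]
```

View pics/top7.png

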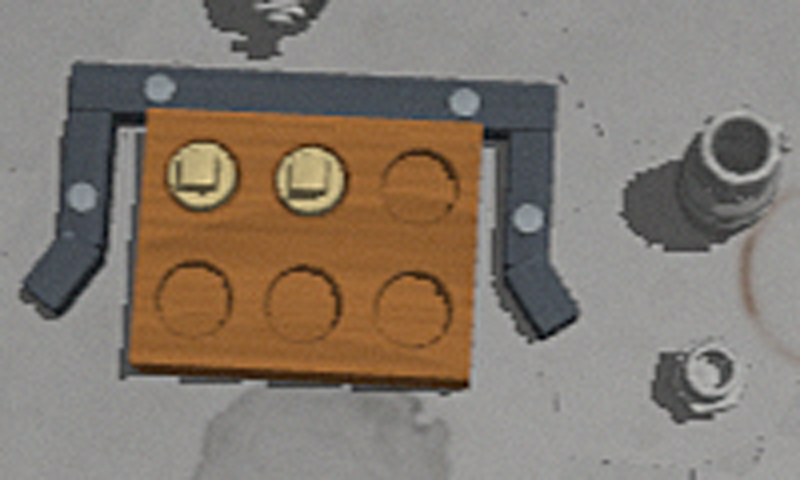

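View pics/side7.png

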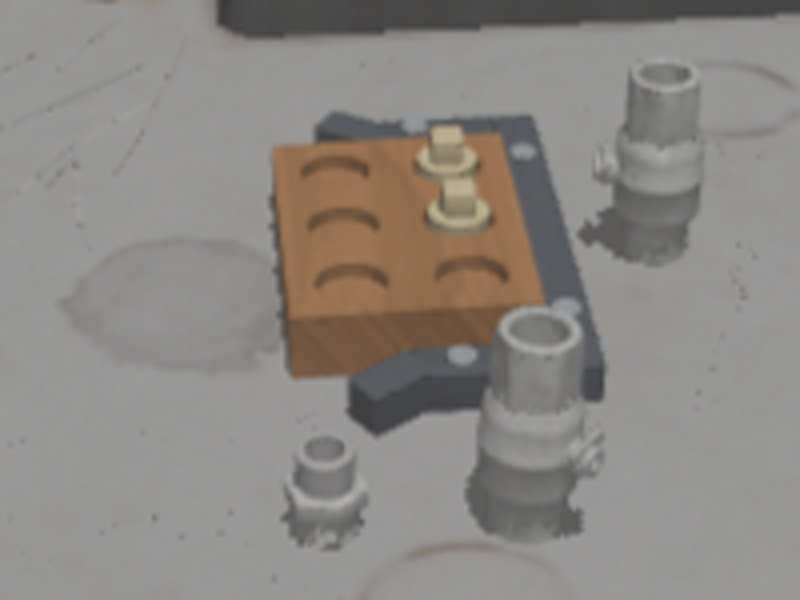

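Both views show the block's long side parallel to the bar and touching it along its whole length. The block lies flat and centred between the cheeks, and the robot is clear. I'll check by image difference that the valve and nipple haven't moved, then sign off.

```bash
python3 -c "
from h import *
a=cv2.imread('pics/top0.png');b=arm.get_image('top')
for n,(r0,r1,c0,c1) in dict(valve=(180,230,378,425),nipple=(238,275,380,415)).items():
    d=cv2.absdiff(a[r0:r1,c0:c1],b[r0:r1,c0:c1]); print(n,d.mean().round(2),(d.max(2)>40).sum())
print(arm.sign_off())"
```

```text
valve 11.29 69
nipple 9.86 0
the job is handed in; nothing more can be done
None
```

```bash
python3 -c "
import cv2,numpy as np
a=cv2.imread('pics/top0.png',0);b=cv2.imread('pics/full7.png',0)
print('bare bench',cv2.absdiff(a[300:340,380:430],b[300:340,380:430]).mean())
for r0,r1,c0,c1 in((180,230,378,425),(238,275,380,415)): print(cv2.phaseCorrelate(np.float32(a[r0:r1,c0:c1]),np.float32(b[r0:r1,c0:c1])))"
```

```text
bare bench 10.899
((0.7351036851299355, 0.4251082067339347), 1.0361056639750799)
((-0.009623686654741448, -0.025615764987179546), 1.0100671600964335)
```

The block is home in the stop, and I handed the job in at about 12 s of the 42 s allowed. I first pushed its right side left with two fingers to line it up and square it. Then I pushed it from behind into the stop, and finished with a mid-face push (about 16 N) with the fingers shut.

- **Block position:** it measured 0.3 mm and 0.9 mm from my estimate of home, with a yaw error under 0.001 rad. Both views show it flat, between the cheeks and touching the bar along its whole length. The measured depth came out as 104 mm instead of 100 mm because the front face is in the outline, so the depth figure is only good to about 2 mm. The firm stop at the bar supports it.
- **Forces:** readings along x reached about 16 N, with 12 N vertical, well under the limits. The arm was backed off and touching nothing when I handed in.
- **Nipple:** the before and after images match to 0.03 px.
- **Valve body:** this check did not fully agree. The images suggest a shift of 0.7 px across and 0.4 px down (about 1 mm), and 69 pixels changed strongly. Overall brightness changed by about 11 levels, the same as bare bench. No push came near the valve, so I take it as a lighting or shadow change, but I checked this only after handing in.

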